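Switch on the hob for the milk

ROBOT

A 7-joint arm with a two-finger parallel gripper is mounted at the origin on the work surface. World frame = base frame: x ahead of the robot, y to its left, z up, the work surface at z = 0. Lengths are in m, angles in rad, forces in N, time in s.
With the tool pointing down it reaches from about 0.375 to 0.925 m from the base axis. Payload 3.1 kg.
Tool frame: the origin (TCP) lies on the front face of the gripper's body, between the roots of the fingers; the fingertips stand 73 mm ahead of it and the grasp point (between the pads) lies 54 mm ahead of it (bot.nose_length is the z of the fingertips in the tool frame, in m); z points along the fingers, y is the line along which they close (so a half turn about z gives the same grasp; the last joint's range is limited). The gripper opens to 85 mm and grips with 20 to 120 N. Pads are 22 mm wide; open, the fingers measure 114 mm over their backs; the gripper's body (76 mm by 85 mm) begins 54 mm behind the grasp point. The pads swing forward as they close: fully open they stand 13 mm farther back than shut.
Start: joints at [1.216, 0.383, 0.044, 1.598, -0.018, 1.161, -0.05], TCP at [0.165, -0.629, 0.304] pointing down, gripper open.
Joint ranges: [-2.61, 2.61], [-0.41, 2.15], [-1.48, 1.57], [0, 2.5], [-1.57, 4.71], [0.05, 1.97], [-2.85, 2.85]. Speed limits (rad/s): [2.79, 2.79, 3.14, 3.14, 3.14, 3.14, 3.14].

INTERFACE

Orientations are given as a unit quaternion [x, y, z, w].
In Python, from rig import monitor, eyes, ticket, nets, bot gives the robot as it stands.
- The arm moves only by the tool arm_command, never from a script. Its argument "series" is a list of rows, each an object of numbers: "x", "y", "z": the shift along the tool's x, y, z in mm; "rx", "ry", "rz": the turn, a rotation vector about the tool's x, y, z in rad. In form: [{"x": .., "y": .., "z": .., "rx": .., "ry": .., "rz": ..}, ...]. A call has 1 to 12 rows; each row is the pose to reach, as a shift and turn from the pose commanded when the call began, along the tool's axes at that moment; what a row does not reach only later rows make up. A row lasts 1/12 s, in which the tool goes at most 41.7 mm and 7.16 degrees, less where a joint would pass 70% of its speed; a pose out of reach is approached as far as the arm can. A call with a gripper value outside its range is refused whole. "hand" is the closure, from -1 (fully open) to 1 (shut), set as the call begins (left out, the last holds). The fingers move at their own pace and stop on an object; "grip_force" is the grip in N (left out, the last holds). Time passes only in rows, so rows that repeat a pose let the fingers close. It gives the time, the measured TCP pose, the force, the opening and the grip force at its end, in the units of the state.
- monitor.get_obs(): the state, without advancing time (a new reading comes with each control period).
- eyes.get_image(name): name is "side" or "top"; returns the picture (420x560x3 uint8, blue, green, red); there is no depth.
- eyes.camera_model(name): a dict with "fx", "fy", "cx", "cy" (pixels), "D" ([k1, k2, p1, p2, k3] as OpenCV has them; the pictures are not rectified), "xyz" and "attitude" of the camera in the world. Camera axes: x right, y down, z forward; pixel columns grow to the right and rows downward; lengths in m; the calibration is good to about 2 mm. A picture is of the moment at which its call begins. camera_model takes no time and is no camera call.
- ticket.sign_off(): hands the job in; it is judged then, once.
Trained networks look in the newest picture that a camera, given by its name, has taken for a name from the list of things; names that differ only in an ending like _2 or _b are one class to them, and where a whole thing is asked for, a point or a joint stands for the part that bears it (a point fixed in the world has none). Each returns a list of dicts, best first, with "confidence" (0 to 1); they miss things now and then, are a little off and sometimes report something else, mostly with a low value. They report only what shows in the picture. A call takes as long as a camera call.
- nets.boxes_of(camera, target): "at" ([column, row] in pixels, amid what is visible of it).
The state is a dict: "t": time; "joints": joint angles; "joint_vel": joint speeds; "joint_torque": joint torques, N m; "position": TCP position; "eef_rot": TCP orientation; "contact_force": force on the tool from outside, world axes, zero at the start; "moment": the same for the moment, N m; "gripper_width": finger opening in m; "grip_force": force on a finger pad.
Only numpy, scipy, OpenCV 4.12 (cv2) and the standard library are available. Lean on these libraries where they do the work, as an engineer would, in place of code of your own. Each camera call takes 0.05 s, during which the arm holds its last target. There are 200 camera calls.

TASK

Start the induction hob for the milk pan: first push the near half of the red rocker on the white switchboard down to switch it fully on, then press the hob's green key all the way in, then its blue key all the way in. Only press, pick nothing up; leave the black rocker and the orange key as they are, and leave the pan, tiffin carrier, mug and tumblers standing where they are.

Things in the scene. Friction and masses are not known exactly. Their poses are not given: they have to be found in the camera images.
- hob: portable induction hob, a black slab with an aluminium key strip at its front, 340 mm deep (x) by 280 mm wide (y), top 60 mm above the shelf; origin under its centre, its -x side is the key side and faces the robot. Fixed.
- green_key_top (a point): the hob's green power key: a 30 mm square cap; this point is the middle of its top face, which stands 14 mm above the hob's top when up. Keys are in a row near the hob's front edge, 75 mm apart, in an order that differs from start to start.
- blue_key_top (a point): the hob's blue milk key: a 30 mm square cap; this point is the middle of its top face, which stands 14 mm above the hob's top when up. Keys are in a row near the hob's front edge, 75 mm apart, in an order that differs from start to start.
- orange_key_top (a point): the hob's orange frying key, to be left alone: a 30 mm square cap; this point is the middle of its top face, which stands 14 mm above the hob's top when up. Keys are in a row near the hob's front edge, 75 mm apart, in an order that differs from start to start.
- green_key (a joint): green key, m: 0 = up, 0.007 = fully in (straight down). It needs about 3 N to move, has no spring and stays where it is left.
- blue_key (a joint): blue key, m: 0 = up, 0.007 = fully in (straight down). It needs about 3 N to move, has no spring and stays where it is left.
- orange_key (a joint): orange key, m: 0 = up, 0.007 = fully in (straight down). It needs about 3 N to move, has no spring and stays where it is left.
- board: white switchboard lying to the left or right of the hob, 100 mm (x) by 140 mm (y), top 35 mm above the shelf, with a red and a black rocker side by side, 66 mm apart, in either order; origin under its centre, x points away from the robot. Fixed. The rockers' pivots are 43 mm above the shelf and their top faces 6 mm above the pivots.
- red_rocker_pad (a point): the red rocker switch (the hob's supply), starts off, 46 mm long by 28 mm wide; a flat slab on a pivot across its middle, long side along the board's x. This point lies on the top face of the near half (towards the robot, marked with a white dot), 14 mm from the pivot line and 9 mm from the near end.
- black_rocker_pad (a point): the black rocker switch (the fridge's supply), starts on, to be left alone, 46 mm long by 28 mm wide; a flat slab on a pivot across its middle, long side along the board's x. This point lies on the top face of the near half (towards the robot, marked with a white dot), 14 mm from the pivot line and 9 mm from the near end.
- red_rocker (a joint): red rocker, rad: 0 = off (near half up by 0.2 rad), 0.4 = fully on (near half down by 0.2 rad). About 0.04 N m moves it (3 N on the near half's middle); it stays where it is left. 
- black_rocker (a joint): black rocker, rad: 0 = off (near half up by 0.2 rad), 0.4 = fully on (near half down by 0.2 rad). About 0.04 N m moves it (3 N on the near half's middle); it stays where it is left. It starts on.
- pan: loose aluminium milk pan on the hob behind the keys, 156 mm across the rim, 70 mm high, black handle pointing to the far side (its +x) reaching 207 mm from the centre; origin under its centre.
- tiffin: loose steel three-tier tiffin carrier with clamped lid and wire handle, 130 mm across, 194 mm high in all, standing beside the hob on the side away from the board; origin under its centre.
- mug: loose blue ceramic mug, 80 mm across, 90 mm high, on an 8 mm thick bamboo coaster; origin under its centre.
- tumbler0: small loose glass tumbler, 56 mm across, 75 mm high, one of four on a 132 mm square steel tray; origin under its centre.
- tumbler1: small loose glass tumbler, 56 mm across, 75 mm high, one of four on a 132 mm square steel tray; origin under its centre.
- tumbler2: small loose glass tumbler, 56 mm across, 75 mm high, one of four on a 132 mm square steel tray; origin under its centre.
- tumbler3: small loose glass tumbler, 56 mm across, 75 mm high, one of four on a 132 mm square steel tray; origin under its centre.

How it is judged:
On the way, in this order (a step that is already met when the one before it is completed fails the run):
1. the red rocker is switched fully on (value of joint red_rocker above 0.32 rad), for 0.1 s.
2. the green key is pressed fully in (value of joint green_key above 0.0052 m), for 0.1 s.
3. the blue key is pressed fully in (value of joint blue_key above 0.0052 m), for 0.1 s.
At the end, for the whole second after the job is handed in: The red rocker is on (joint above 0.32 of 0.4 rad), the green and blue keys are in (more than 5.2 of 7 mm), the black rocker is still on (above 0.3 rad), the orange key is up (less than 3 mm in), and the pan, tiffin, mug and tumblers are within 15 mm of where they stood (value of joint red_rocker above 0.32 rad and value of joint each of green_key, blue_key above 0.0052 m and value of joint black_rocker above 0.3 rad and value of joint orange_key below 0.003 m and not (distance of pan from where it was at the start of the episode above 0.015 m) and not (distance of tiffin from where it was at the start of the episode above 0.015 m) and not (distance of mug from where it was at the start of the episode above 0.015 m) and not (distance of tumbler0 from where it was at the start of the episode above 0.015 m) and not (distance of tumbler1 from where it was at the start of the episode above 0.015 m) and not (distance of tumbler2 from where it was at the start of the episode above 0.015 m) and not (distance of tumbler3 from where it was at the start of the episode above 0.015 m)); the robot touches nothing.
It fails at once if a hob key is pressed before the red rocker is on (value of joint any of green_key, blue_key above 0.003 m and value of joint red_rocker below 0.32 rad).
It fails at once if the blue key is pressed before the green key is in (value of joint blue_key above 0.003 m and value of joint green_key below 0.0052 m).
It fails at once if the orange key is pressed (value of joint orange_key above 0.003 m).
It fails at once if the black rocker is switched (value of joint black_rocker below 0.3 rad).
It fails at once if the pan, tiffin, mug or a tumbler is moved or lifted more than 15 mm (distance of any of pan, tiffin, mug, tumbler0, tumbler1, tumbler2, tumbler3 from where it was at the start of the episode above 0.015 m).
It also fails if it takes over 51 s, if anything falls off the work surface, if the arm or the gripper's body presses on something with over 40 N, if the wrist force passes 120 N, or if a joint passes its speed limit or range.

## Working session

There is one attempt and no reset: what is moved stays moved. The work goes in short steps, Python scripts to look and compute and a tool call to move; the robot and the scene stay as the last step left them, time stands still between calls to the robot, and variables do not carry over. Pictures are saved under pics/ and viewed, at most 10 in all, crops included, and the job is handed in when it is done.

Besides the shell and the picture viewer there is one more tool, called after ">>>" as name(argument=value, ...) on one line, values as JSON. arm_command: Moves the arm, as the interface text tells. Its arguments: {"type":"object","properties":{"series":{"type":"array"},"hand":{"type":"number"},"grip_force":{"type":"number"}},"required":["series"]}

```bash
mkdir -p pics; cat > h.py <<'E'
import numpy as np, cv2
from scipy.spatial.transform import Rotation as R
from rig import monitor, eyes, ticket, nets, bot
def ray(cam,px):
    m=eyes.camera_model(cam);K=np.array([[m['fx'],0,m['cx']],[0,m['fy'],m['cy']],[0,0,1]])
    u=cv2.undistortPoints(np.array([[px]],float),K,np.array(m['D'],float))[0,0]
    a=np.array(m['attitude'],float)
    r=R.from_quat(a) if a.size==4 else R.from_matrix(a)
    return np.array(m['xyz'],float), r.apply([u[0],u[1],1])
def onz(cam,px,z):
    o,d=ray(cam,px); return o+d*(z-o[2])/d[2]
def proj(cam,P):
    m=eyes.camera_model(cam);K=np.array([[m['fx'],0,m['cx']],[0,m['fy'],m['cy']],[0,0,1]])
    r=R.from_quat(m['attitude']).inv(); q=r.apply(np.array(P,float)-m['xyz'])
    return cv2.projectPoints(q.reshape(-1,1,3),np.zeros(3),np.zeros(3),K,np.array(m['D'],float))[0].reshape(-1,2)
E
python3 - <<'E'
from h import *
np.set_printoptions(precision=4,suppress=True)
o=monitor.get_obs(); print(o['t'],o['position'],o['eef_rot'],o['gripper_width'],bot.nose_length)
for c in('top','side'):
    cv2.imwrite(f'pics/{c}0.png',eyes.get_image(c)); print(eyes.camera_model(c))
    for n,z in(('green_key_top',.074),('blue_key_top',.074),('orange_key_top',.074),('red_rocker_pad',.05),('black_rocker_pad',.047)):
        for d in nets.boxes_of(c,n)[:2]: print(c,n,d['at'],round(d['confidence'],2),onz(c,d['at'],z))
print(monitor.get_obs()['t'])
E
```

```text
0.0 [ 0.1649 -0.6279  0.3025] [ 0.9918  0.1281 -0.0002 -0.0013] 0.08556091539449182 0.0726
{'fx': 532.3730913987404, 'fy': 532.3730913987404, 'cx': 286.8210305491337, 'cy': 218.73301072411675, 'D': array([-0.1639,  0.    ,  0.    ,  0.    ,  0.    ]), 'xyz': array([0.3529, 0.0086, 1.452 ]), 'attitude': array([-0.6981,  0.7108, -0.0566,  0.065 ])}
top green_key_top [271.2, 268.3] 0.53 [0.4631 0.0656 0.074 ]
top blue_key_top [297.5, 267.1] 0.52 [ 0.465  -0.0026  0.074 ]
top orange_key_top [327.2, 271.2] 0.62 [ 0.4529 -0.0792  0.074 ]
top orange_key_top [272.7, 266.8] 0.33 [0.4669 0.0616 0.074 ]
top black_rocker_pad [425.1, 260.8] 0.65 [ 0.4764 -0.3435  0.047 ]
{'fx': 408.9987189222238, 'fy': 408.9987189222238, 'cx': 280.3261575952255, 'cy': 206.49789335097034, 'D': array([0.0177, 0.    , 0.    , 0.    , 0.    ]), 'xyz': array([ 0.5149, -0.6173,  0.7044]), 'attitude': array([ 0.9222, -0.0422,  0.0124, -0.3842])}
side green_key_top [349.9, 372.4] 0.74 [ 0.6396 -0.3574  0.074 ]
side green_key_top [233.2, 197.8] 0.43 [0.4617 0.0538 0.074 ]
side blue_key_top [232.4, 220.3] 0.46 [ 0.4596 -0.0155  0.074 ]
side orange_key_top [236.0, 245.9] 0.72 [ 0.4665 -0.0867  0.074 ]
side red_rocker_pad [254.8, 345.7] 0.61 [ 0.4941 -0.2884  0.05  ]
0.6
```

View pics/top0.png

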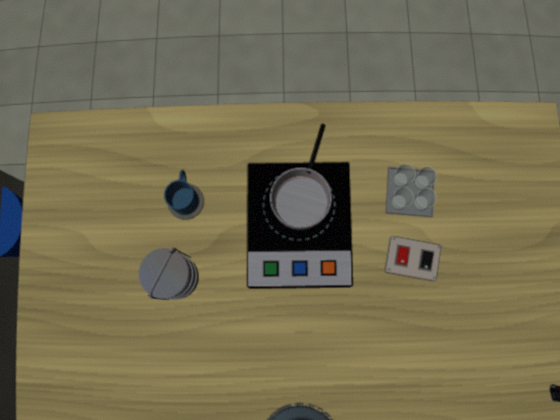

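View pics/side0.png

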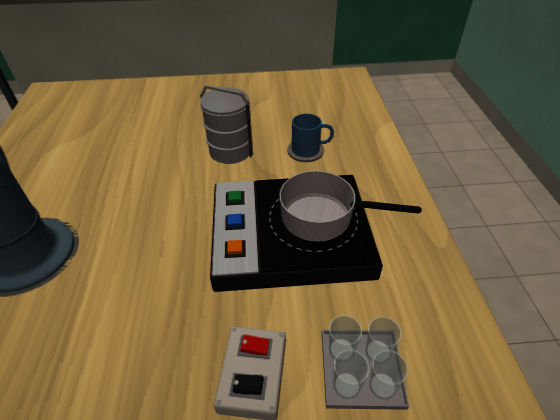

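The top view shows green (271,268), blue (300,268), orange (328,268), the red rocker (402,256) and the black one (427,260). The side view agrees: green (235,197), blue (235,221), orange (235,247), red (256,345), black (248,384). I'll refine these by colour segmentation and take the board's yaw from the red/black line.

```bash
python3 - <<'E'
from h import *
np.set_printoptions(precision=4,suppress=True)
from scipy.optimize import least_squares
seeds={'top':dict(green=(271,268),blue=(300,268),orange=(328,268),red=(402,256),black=(427,260)),
'side':dict(green=(235,197),blue=(235,221),orange=(235,247),red=(256,345),black=(248,384))}
out={}
for c in seeds:
    im=cv2.imread(f'pics/{c}0.png');hsv=cv2.cvtColor(im,cv2.COLOR_BGR2HSV)
    for n,(u,v) in seeds[c].items():
        w=20; H,S,V=[hsv[v-w:v+w,u-w:u+w,i].astype(int) for i in range(3)]
        if n=='black': m=(V<60)
        else:
            h0={'green':65,'blue':110,'orange':10,'red':0}[n]; d=np.abs((H-h0+90)%180-90); m=(d<14)&(S>130)&(V>(90 if n in('red','orange') else 60))
        k,l,st,ce=cv2.connectedComponentsWithStats(m.astype(np.uint8)); i=1+np.argmin([np.hypot(*(q-w))-0.1*min(s[4],100) for q,s in zip(ce[1:],st[1:])])
        p=ce[i]+[u-w,v-w]; out[c,n]=p
        print(c,n,p,st[i],onz(c,p,.049 if n in('red','black') else .074))
for n in seeds['top']:
    L=[ray(c,out[c,n]) for c in seeds]
    A=sum(np.eye(3)-np.outer(d,d)/(d@d) for o,d in L); b=sum((np.eye(3)-np.outer(d,d)/(d@d))@o for o,d in L)
    print(n,np.linalg.solve(A,b))
a=cv2.resize(cv2.imread('pics/top0.png')[225:295,240:450],None,fx=3.8,fy=3.8,interpolation=cv2.INTER_CUBIC)
b=cv2.resize(cv2.imread('pics/side0.png')[320:420,205:405],None,fx=3,fy=3,interpolation=cv2.INTER_CUBIC)
b=cv2.copyMakeBorder(b,0,0,0,a.shape[1]-b.shape[1],cv2.BORDER_CONSTANT)
cv2.imwrite('pics/crop.png',np.vstack([a,b]))
E
```

```text
top green [270. 268.] [ 14  15  11  11 121] [0.4639 0.0687 0.074 ]
top blue [299.5    267.5775] [ 14  14  12  12 142] [ 0.4637 -0.0078  0.074 ]
top orange [327.9291 267.2835] [ 15  14  11  12 127] [ 0.463  -0.0814  0.074 ]
top red [402.4512 254.6402] [ 15  11  12  17 164] [ 0.4942 -0.2827  0.049 ]
top black [426.2044 259.2099] [ 13  11  13  19 181] [ 0.4804 -0.3463  0.049 ]
side green [234.34 194.68] [ 14  14  12   9 100] [0.4644 0.0638 0.074 ]
side blue [234.4143 218.5786] [ 13  13  14  11 140] [ 0.4639 -0.0109  0.074 ]
side orange [234.4348 245.3975] [ 13  13  14  12 161] [ 0.4634 -0.0851  0.074 ]
side red [254.8096 343.6244] [  5   9  28  20 394] [ 0.4942 -0.2842  0.049 ]
side black [248.1732 384.4683] [  4  10  32  22 583] [ 0.4809 -0.3514  0.049 ]
green [0.4641 0.0688 0.0693]
blue [ 0.4638 -0.0078  0.0708]
orange [ 0.4632 -0.0817  0.07  ]
red [ 0.4943 -0.2831  0.047 ]
black [ 0.4808 -0.3482  0.0415]
```

View pics/crop.png

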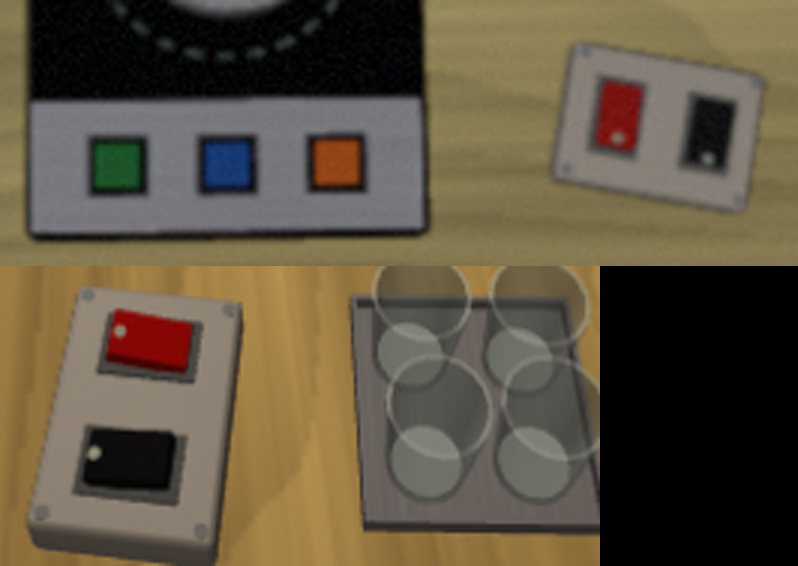

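The crop shows the white dots on the near (left/bottom) ends: red near (402,261) top. The near half of red is up. Triangulated heights are within a few mm of 74/49 mm, and the spacings 75/75/66 mm match. The hob's yaw is about 0 and the board's is about -0.2. I'll close the fingers and go above the red pad, 18 mm from its pivot.

>>> arm_command(series=[{"x": 390, "y": -258, "z": 140, "rz": 0.46}, {"x": 390, "y": -258, "z": 140, "rz": 0.46}, {"x": 390, "y": -258, "z": 140, "rz": 0.46}, {"x": 390, "y": -258, "z": 140, "rz": 0.46}, {"x": 390, "y": -258, "z": 140, "rz": 0.46}, {"x": 390, "y": -258, "z": 140, "rz": 0.46}, {"x": 390, "y": -258, "z": 140, "rz": 0.46}, {"x": 390, "y": -258, "z": 140, "rz": 0.46}, {"x": 390, "y": -258, "z": 140, "rz": 0.46}, {"x": 390, "y": -258, "z": 140, "rz": 0.46}, {"x": 390, "y": -258, "z": 140, "rz": 0.46}, {"x": 390, "y": -258, "z": 140, "rz": 0.46}], hand=1)

```text
schema error: expected keys x, y, z, rx, ry, rz
```

>>> arm_command(series=[{"x": 390, "y": -258, "z": 140, "rx": 0, "ry": 0, "rz": 0.46}, {"x": 390, "y": -258, "z": 140, "rx": 0, "ry": 0, "rz": 0.46}, {"x": 390, "y": -258, "z": 140, "rx": 0, "ry": 0, "rz": 0.46}, {"x": 390, "y": -258, "z": 140, "rx": 0, "ry": 0, "rz": 0.46}, {"x": 390, "y": -258, "z": 140, "rx": 0, "ry": 0, "rz": 0.46}, {"x": 390, "y": -258, "z": 140, "rx": 0, "ry": 0, "rz": 0.46}, {"x": 390, "y": -258, "z": 140, "rx": 0, "ry": 0, "rz": 0.46}, {"x": 390, "y": -258, "z": 140, "rx": 0, "ry": 0, "rz": 0.46}, {"x": 390, "y": -258, "z": 140, "rx": 0, "ry": 0, "rz": 0.46}, {"x": 390, "y": -258, "z": 140, "rx": 0, "ry": 0, "rz": 0.46}, {"x": 390, "y": -258, "z": 140, "rx": 0, "ry": 0, "rz": 0.46}, {"x": 390, "y": -258, "z": 140, "rx": 0, "ry": 0, "rz": 0.46}], hand=1)

```text
t: 1.6
position: [0.4792, -0.2762, 0.1633]
eef_rot: [0.995, -0.1, 0.001, -0.001]
contact_force: [0.5, 0.3, -0.0]
gripper_width: 0.0
grip_force: 0.0
```

```bash
python3 - <<'E'
from h import *
b=cv2.resize(eyes.get_image('side')[200:400,150:350],None,fx=3,fy=3,interpolation=cv2.INTER_CUBIC)
o=monitor.get_obs();p=np.array(o['position']);print(o['t'],p,o['eef_rot'],o['contact_force'])
q=R.from_quat(o['eef_rot']); tip=p+q.apply([0,0,.0726]);
for s in [tip,(.4766,-.2795,.0525)]:
    u=proj('side',[s])[0]; print(s,u); cv2.circle(b,tuple(int(v) for v in (u-[150,200])*3),4,(255,255,0),-1)
cv2.imwrite('pics/s1.png',b)
E
```

```text
1.65 [ 0.48304823 -0.26973583  0.16204714] [ 0.9954452  -0.09526983  0.00113092 -0.00335302] [ 3.25809665  5.12627039 -0.84904522]
[ 0.48325808 -0.26926684  0.08944895] [246.48291389 324.11148395]
(0.4766, -0.2795, 0.0525) [244.19525271 340.98186279]
```

View pics/s1.png

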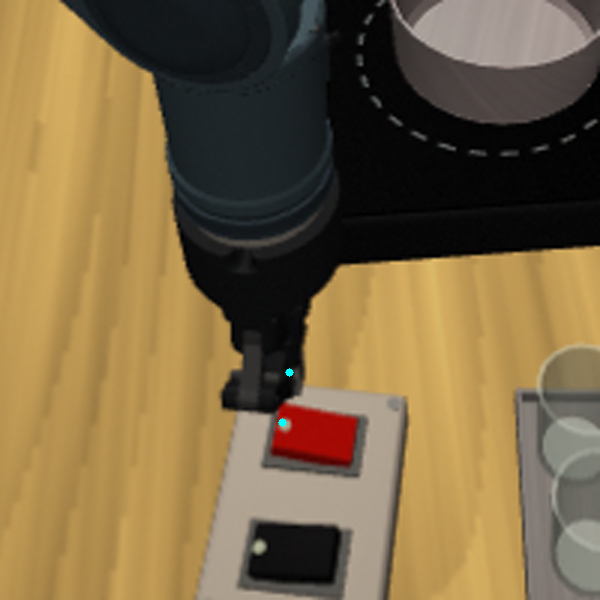

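The closed fingertips are near crop (255,390), just beside the red pad (285,425). The arm is still swinging, so I'll let it settle and measure again.

>>> arm_command(series=[{"x": 0, "y": 0, "z": 0, "rx": 0, "ry": 0, "rz": 0}, {"x": 0, "y": 0, "z": 0, "rx": 0, "ry": 0, "rz": 0}, {"x": 0, "y": 0, "z": 0, "rx": 0, "ry": 0, "rz": 0}, {"x": 0, "y": 0, "z": 0, "rx": 0, "ry": 0, "rz": 0}, {"x": 0, "y": 0, "z": 0, "rx": 0, "ry": 0, "rz": 0}, {"x": 0, "y": 0, "z": 0, "rx": 0, "ry": 0, "rz": 0}])

```text
t: 2.15
position: [0.476, -0.2815, 0.1642]
eef_rot: [0.995, -0.103, 0.0, 0.0]
contact_force: [-0.1, 0.5, 0.3]
gripper_width: 0.0002
grip_force: 0.0
```

```bash
python3 - <<'E'
from h import *
b=cv2.resize(eyes.get_image('side')[250:400,150:350],None,fx=4,fy=4,interpolation=cv2.INTER_CUBIC)
o=monitor.get_obs();p=np.array(o['position']);print(o['t'],p,o['eef_rot'],o['contact_force'])
q=R.from_quat(o['eef_rot']); tip=p+q.apply([0,0,.0726])
for s in [tip,(.4766,-.2795,.0525)]:
    u=proj('side',[s])[0]; print(s,u); cv2.circle(b,tuple(int(v) for v in (u-[150,250])*4),4,(255,255,0),-1)
d=np.array([.4766,-.2795,.0525])-tip; print('tool mm',q.inv().apply(d)*1000, 'yaw',q.as_matrix()[:,0])
cv2.imwrite('pics/s2.png',b)
E
```

```text
2.2 [ 0.47623529 -0.28119493  0.16421411] [ 9.94737462e-01 -1.02456150e-01  2.18274788e-04  2.68070831e-04] [-0.27911963  0.09883367 -0.31693915]
[ 0.47626283 -0.2812369   0.09161413] [242.30114018 330.4675476 ]
(0.4766, -0.2795, 0.0525) [244.19525271 340.98186279]
tool mm [-0.04308418 -1.78826955 39.11324022] yaw [ 9.79005379e-01 -2.03833824e-01  4.89183229e-04]
```

View pics/s2.png

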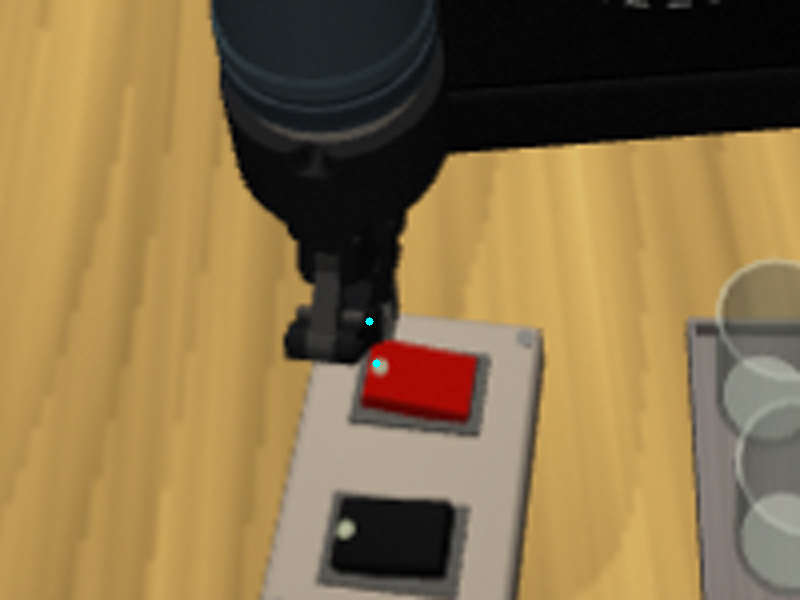

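```bash
python3 - <<'E'
from h import *
o=monitor.get_obs();p=np.array(o['position']);q=R.from_quat(o['eef_rot'])
def draw(c,r0,c0,h,w,f):
    im=eyes.get_image(c)[r0:r0+h,c0:c0+w].astype(float)/255
    b=cv2.resize((np.clip(im**.4,0,1)*255).astype(np.uint8),None,fx=f,fy=f,interpolation=cv2.INTER_CUBIC)
    pts=[p+q.apply([x,y,z]) for z in(.0726,.0) for x,y in((.011,.0145),(.011,-.0145),(-.011,-.0145),(-.011,.0145))]
    for s in pts: cv2.circle(b,tuple(int(v) for v in (proj(c,[s])[0]-[c0,r0])*f),2,(255,255,0),-1)
    return b
cv2.imwrite('pics/s3.png',np.hstack([draw('side',270,200,80,80,5),draw('top',215,365,80,80,5)]))
E
```

```text
(no output)
```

View pics/s3.png

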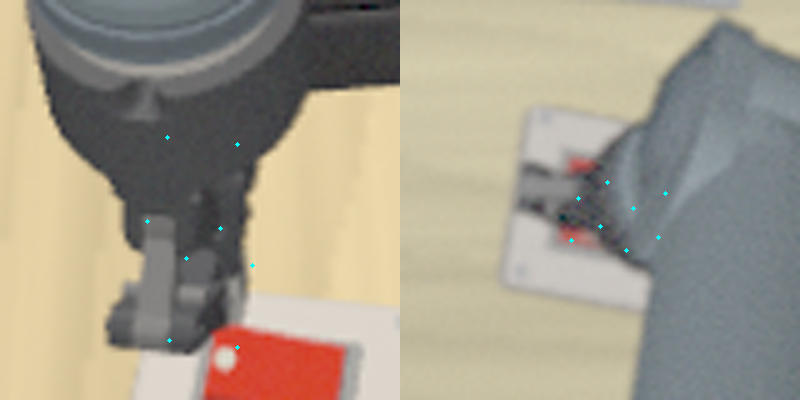

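```bash
python3 - <<'E'
from h import *
np.set_printoptions(precision=4,suppress=True)
o=monitor.get_obs();p=np.array(o['position']);q=R.from_quat(o['eef_rot'])
for z in(.09,.11,.13,.15):
    for c,px in(('top',(391,253)),('side',(232,335))):
        print(z,c,q.inv().apply(onz(c,px,z)-p)*1000)
E
```

```text
0.09 top [ 10.7721 -39.195   74.0812]
0.09 side [-15.5341   9.448   74.0828]
0.11 top [  7.9805 -42.4075  54.0798]
0.11 side [-11.5765  19.62    54.0859]
0.13 top [  5.189  -45.62    34.0783]
0.13 side [-7.6189 29.792  34.0889]
0.15 top [  2.3975 -48.8324  14.0769]
0.15 side [-3.6614 39.964  14.092 ]
```

The protruding parts are the outer knuckles, symmetric about the tool axis at about ±45 mm, so the TCP model is right. Now I'll press the rocker.

>>> arm_command(series=[{"x": 0, "y": -2, "z": 15, "rx": 0, "ry": 0, "rz": 0}, {"x": 0, "y": -2, "z": 28, "rx": 0, "ry": 0, "rz": 0}, {"x": 0, "y": -2, "z": 34, "rx": 0, "ry": 0, "rz": 0}, {"x": 0, "y": -2, "z": 37, "rx": 0, "ry": 0, "rz": 0}, {"x": 0, "y": -2, "z": 39, "rx": 0, "ry": 0, "rz": 0}, {"x": 0, "y": -2, "z": 41, "rx": 0, "ry": 0, "rz": 0}, {"x": 0, "y": -2, "z": 43, "rx": 0, "ry": 0, "rz": 0}, {"x": 0, "y": -2, "z": 44, "rx": 0, "ry": 0, "rz": 0}, {"x": 0, "y": -2, "z": 45, "rx": 0, "ry": 0, "rz": 0}, {"x": 0, "y": -2, "z": 45, "rx": 0, "ry": 0, "rz": 0}, {"x": 0, "y": -2, "z": 45, "rx": 0, "ry": 0, "rz": 0}])

```text
t: 3.22
position: [0.4764, -0.2782, 0.1196]
eef_rot: [0.995, -0.102, -0.001, -0.0]
contact_force: [-5.0, 0.4, 6.1]
gripper_width: 0.0002
grip_force: 3.5
```

>>> arm_command(series=[{"x": 0, "y": 0, "z": 1, "rx": 0, "ry": 0, "rz": 0}, {"x": 0, "y": 0, "z": 2, "rx": 0, "ry": 0, "rz": 0}, {"x": 0, "y": 0, "z": 3, "rx": 0, "ry": 0, "rz": 0}, {"x": 0, "y": 0, "z": 3, "rx": 0, "ry": 0, "rz": 0}, {"x": 0, "y": 0, "z": 3, "rx": 0, "ry": 0, "rz": 0}])

```text
t: 3.63
position: [0.4765, -0.2783, 0.1191]
eef_rot: [0.995, -0.102, -0.001, -0.0]
contact_force: [-9.2, 4.0, 21.2]
gripper_width: -0.0001
grip_force: 11.6
```

It's a hard stop: 3 mm more commanded gave 0.5 mm and 21 N. I'll lift off and move over the green key.

>>> arm_command(series=[{"x": 0, "y": 0, "z": -25, "rx": 0, "ry": 0, "rz": 0}, {"x": 0, "y": 0, "z": -60, "rx": 0, "ry": 0, "rz": 0}, {"x": 0, "y": 0, "z": -60, "rx": 0, "ry": 0, "rz": 0}, {"x": 0, "y": 0, "z": -60, "rx": 0, "ry": 0, "rz": 0}])

```text
t: 3.97
position: [0.4798, -0.2794, 0.1791]
eef_rot: [0.995, -0.101, 0.004, 0.002]
contact_force: [0.6, 0.1, -0.3]
gripper_width: -0.0001
grip_force: 0.0
```

```bash
cat > d.py <<'E'
import sys
from h import *
np.set_printoptions(precision=4,suppress=True)
o=monitor.get_obs();p=np.array(o['position']);q=R.from_quat(o['eef_rot']);tip=p+q.apply([0,0,.0726])
x=q.as_matrix()[:,0]; print(o['t'],p,'to go',q.inv().apply(np.array(eval(sys.argv[1]))-tip)*1000,'yaw',np.arctan2(x[1],x[0]))
E
python3 d.py "(.464,.067,.074)"
```

```text
3.9667 [ 0.4798 -0.2794  0.1791] to go [ -86.2501 -336.2914   31.0116] yaw -0.20318062276622287
```

>>> arm_command(series=[{"x": -20, "y": -80, "z": 0, "rx": 0, "ry": 0, "rz": -0.1}, {"x": -40, "y": -160, "z": 0, "rx": 0, "ry": 0, "rz": -0.2}, {"x": -60, "y": -240, "z": 0, "rx": 0, "ry": 0, "rz": -0.2}, {"x": -84, "y": -336, "z": 0, "rx": 0, "ry": 0, "rz": -0.2}, {"x": -84, "y": -336, "z": 0, "rx": 0, "ry": 0, "rz": -0.2}, {"x": -84, "y": -336, "z": 0, "rx": 0, "ry": 0, "rz": -0.2}, {"x": -84, "y": -336, "z": 0, "rx": 0, "ry": 0, "rz": -0.2}, {"x": -84, "y": -336, "z": 0, "rx": 0, "ry": 0, "rz": -0.2}, {"x": -84, "y": -336, "z": 0, "rx": 0, "ry": 0, "rz": -0.2}, {"x": -84, "y": -336, "z": 0, "rx": 0, "ry": 0, "rz": -0.2}, {"x": -84, "y": -336, "z": 0, "rx": 0, "ry": 0, "rz": -0.2}, {"x": -84, "y": -336, "z": 0, "rx": 0, "ry": 0, "rz": -0.2}])

```text
t: 4.97
position: [0.4625, 0.0665, 0.1751]
eef_rot: [1.0, -0.002, -0.001, 0.0]
contact_force: [-0.5, -0.0, 0.2]
gripper_width: -0.0
grip_force: 0.0
```

>>> arm_command(series=[{"x": 0, "y": 0, "z": 0, "rx": 0, "ry": 0, "rz": 0}, {"x": 0, "y": 0, "z": 0, "rx": 0, "ry": 0, "rz": 0}, {"x": 0, "y": 0, "z": 0, "rx": 0, "ry": 0, "rz": 0}, {"x": 0, "y": 0, "z": 0, "rx": 0, "ry": 0, "rz": 0}, {"x": 0, "y": 0, "z": 0, "rx": 0, "ry": 0, "rz": 0}, {"x": 0, "y": 0, "z": 0, "rx": 0, "ry": 0, "rz": 0}])

```text
t: 5.47
position: [0.4628, 0.0676, 0.1759]
eef_rot: [1.0, -0.002, 0.0, -0.0]
contact_force: [0.2, 0.2, 0.3]
gripper_width: 0.0002
grip_force: 0.0
```

```bash
python3 d.py "(.464,.067,.074)"; python3 - <<'E'
from h import *
im=eyes.get_image('side'); f=lambda a:cv2.resize((np.clip((a/255.)**.6,0,1)*255).astype(np.uint8),(400,400),interpolation=cv2.INTER_CUBIC)
cv2.imwrite('pics/s4.png',np.hstack([f(im[320:420,205:305]),f(im[150:270,190:310])]))
E
```

```text
5.4667 [0.4628 0.0676 0.1759] to go [ 1.2305  0.6022 29.3031] yaw -0.003851931866278152
```

View pics/s4.png

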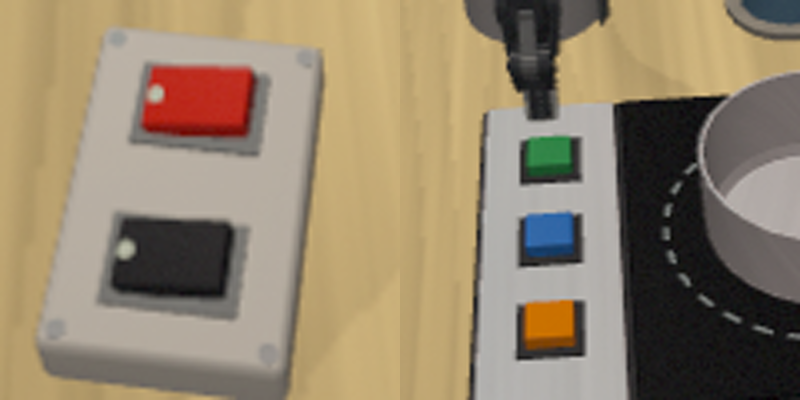

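The red rocker now sits like the black one (on). The keys are all up and the gripper is over green. I'll press green.

>>> arm_command(series=[{"x": 1, "y": 0, "z": 15, "rx": 0, "ry": 0, "rz": 0}, {"x": 1, "y": 0, "z": 24, "rx": 0, "ry": 0, "rz": 0}, {"x": 1, "y": 0, "z": 27, "rx": 0, "ry": 0, "rz": 0}, {"x": 1, "y": 0, "z": 29, "rx": 0, "ry": 0, "rz": 0}, {"x": 1, "y": 0, "z": 31, "rx": 0, "ry": 0, "rz": 0}, {"x": 1, "y": 0, "z": 33, "rx": 0, "ry": 0, "rz": 0}, {"x": 1, "y": 0, "z": 35, "rx": 0, "ry": 0, "rz": 0}, {"x": 1, "y": 0, "z": 36, "rx": 0, "ry": 0, "rz": 0}, {"x": 1, "y": 0, "z": 37, "rx": 0, "ry": 0, "rz": 0}, {"x": 1, "y": 0, "z": 37, "rx": 0, "ry": 0, "rz": 0}, {"x": 1, "y": 0, "z": 37, "rx": 0, "ry": 0, "rz": 0}])

```text
t: 6.43
position: [0.4638, 0.068, 0.139]
eef_rot: [1.0, -0.002, 0.0, -0.0]
contact_force: [-0.8, 0.1, 2.0]
gripper_width: 0.0004
grip_force: 0.9
```

>>> arm_command(series=[{"x": 0, "y": 0, "z": 1, "rx": 0, "ry": 0, "rz": 0}, {"x": 0, "y": 0, "z": 2, "rx": 0, "ry": 0, "rz": 0}, {"x": 0, "y": 0, "z": 2, "rx": 0, "ry": 0, "rz": 0}, {"x": 0, "y": 0, "z": 2, "rx": 0, "ry": 0, "rz": 0}])

```text
t: 6.77
position: [0.4638, 0.068, 0.1377]
eef_rot: [1.0, -0.002, -0.0, 0.0]
contact_force: [-3.1, 0.7, 8.0]
gripper_width: 0.0002
grip_force: 4.1
```

>>> arm_command(series=[{"x": 0, "y": 0, "z": 1, "rx": 0, "ry": 0, "rz": 0}, {"x": 0, "y": 0, "z": 2, "rx": 0, "ry": 0, "rz": 0}, {"x": 0, "y": 0, "z": 3, "rx": 0, "ry": 0, "rz": 0}, {"x": 0, "y": 0, "z": 3, "rx": 0, "ry": 0, "rz": 0}, {"x": 0, "y": 0, "z": 3, "rx": 0, "ry": 0, "rz": 0}])

```text
t: 7.18
position: [0.464, 0.0682, 0.1374]
eef_rot: [1.0, -0.002, -0.001, 0.001]
contact_force: [-10.6, -1.1, 29.7]
gripper_width: -0.0001
grip_force: 14.9
```

Hard stop (30 N, no travel). Next I lift 35 mm and shift -76 mm in world y, which is +y in the tool frame.

>>> arm_command(series=[{"x": 0, "y": 0, "z": -20, "rx": 0, "ry": 0, "rz": 0}, {"x": 0, "y": 0, "z": -40, "rx": 0, "ry": 0, "rz": 0}, {"x": 0, "y": 0, "z": -40, "rx": 0, "ry": 0, "rz": 0}, {"x": 0, "y": 30, "z": -40, "rx": 0, "ry": 0, "rz": 0}, {"x": 0, "y": 60, "z": -40, "rx": 0, "ry": 0, "rz": 0}, {"x": 0, "y": 76, "z": -40, "rx": 0, "ry": 0, "rz": 0}, {"x": 0, "y": 76, "z": -40, "rx": 0, "ry": 0, "rz": 0}, {"x": 0, "y": 76, "z": -40, "rx": 0, "ry": 0, "rz": 0}, {"x": 0, "y": 76, "z": -40, "rx": 0, "ry": 0, "rz": 0}, {"x": 0, "y": 76, "z": -40, "rx": 0, "ry": 0, "rz": 0}, {"x": 0, "y": 76, "z": -40, "rx": 0, "ry": 0, "rz": 0}, {"x": 0, "y": 76, "z": -40, "rx": 0, "ry": 0, "rz": 0}])

```text
t: 8.18
position: [0.4635, -0.0069, 0.1738]
eef_rot: [1.0, -0.0, 0.0, -0.0]
contact_force: [0.3, -0.8, -0.9]
gripper_width: -0.0001
grip_force: 0.0
```

```bash
python3 d.py "(.464,-.009,.074)"; python3 - <<'E'
from h import *
im=eyes.get_image('side'); f=lambda a:cv2.resize((np.clip((a/255.)**.6,0,1)*255).astype(np.uint8),(400,400),interpolation=cv2.INTER_CUBIC)
im2=eyes.get_image('top')
cv2.imwrite('pics/s5.png',np.hstack([f(im[170:270,190:290]),f(im2[220:300,250:330])]))
E
```

```text
8.1833 [ 0.4635 -0.0069  0.1738] to go [ 0.4692  2.1621 27.231 ] yaw -0.000906772800362967
```

View pics/s5.png

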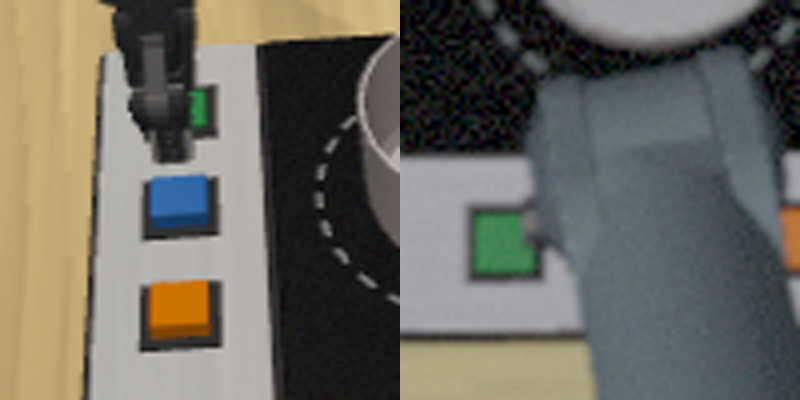

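Green now shows no side faces, so it's in. Blue and orange are still up. I'll press blue.

>>> arm_command(series=[{"x": 0, "y": 1, "z": 14, "rx": 0, "ry": 0, "rz": 0}, {"x": 0, "y": 1, "z": 23, "rx": 0, "ry": 0, "rz": 0}, {"x": 0, "y": 1, "z": 27, "rx": 0, "ry": 0, "rz": 0}, {"x": 0, "y": 1, "z": 30, "rx": 0, "ry": 0, "rz": 0}, {"x": 0, "y": 1, "z": 33, "rx": 0, "ry": 0, "rz": 0}, {"x": 0, "y": 1, "z": 35, "rx": 0, "ry": 0, "rz": 0}, {"x": 0, "y": 1, "z": 37, "rx": 0, "ry": 0, "rz": 0}, {"x": 0, "y": 1, "z": 38, "rx": 0, "ry": 0, "rz": 0}, {"x": 0, "y": 1, "z": 39, "rx": 0, "ry": 0, "rz": 0}, {"x": 0, "y": 1, "z": 40, "rx": 0, "ry": 0, "rz": 0}, {"x": 0, "y": 1, "z": 40, "rx": 0, "ry": 0, "rz": 0}, {"x": 0, "y": 1, "z": 40, "rx": 0, "ry": 0, "rz": 0}])

```text
t: 9.28
position: [0.4633, -0.0089, 0.1374]
eef_rot: [1.0, -0.002, -0.001, 0.001]
contact_force: [-11.4, -0.2, 29.5]
gripper_width: 0.0003
grip_force: 15.0
```

Same depth and force as green, so blue is fully in. I'll lift clear and check.

>>> arm_command(series=[{"x": 0, "y": 0, "z": -20, "rx": 0, "ry": 0, "rz": 0}, {"x": 0, "y": 0, "z": -60, "rx": 0, "ry": 0, "rz": 0}, {"x": 0, "y": 0, "z": -100, "rx": 0, "ry": 0, "rz": 0}, {"x": 0, "y": 0, "z": -130, "rx": 0, "ry": 0, "rz": 0}, {"x": 0, "y": 0, "z": -130, "rx": 0, "ry": 0, "rz": 0}, {"x": 0, "y": 0, "z": -130, "rx": 0, "ry": 0, "rz": 0}, {"x": 0, "y": 0, "z": -130, "rx": 0, "ry": 0, "rz": 0}, {"x": 0, "y": 0, "z": -130, "rx": 0, "ry": 0, "rz": 0}])

```text
t: 9.95
position: [0.4624, -0.0092, 0.2623]
eef_rot: [1.0, -0.002, -0.001, -0.0]
contact_force: [-0.8, 0.4, -0.7]
gripper_width: 0.0001
grip_force: 0.0
```

```bash
python3 - <<'E'
from h import *
im=eyes.get_image('side')
cv2.imwrite('pics/s6.png',cv2.resize((np.clip((im[100:420,190:430]/255.)**.6,0,1)*255).astype(np.uint8),(450,600),interpolation=cv2.INTER_CUBIC))
E
```

```text
(no output)
```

View pics/s6.png

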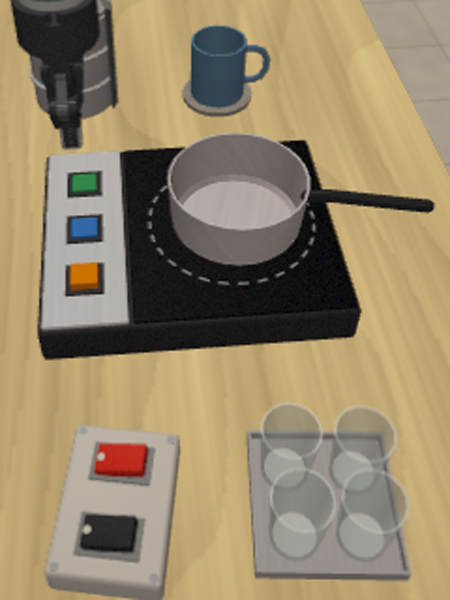

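Green and blue are in and orange is up. Both rockers are on, nothing loose has moved, and the arm is clear.

```bash
python3 -c "
from rig import ticket
print(ticket.sign_off())"
```

```text
the job is handed in; nothing more can be done
None
```

The red rocker, then the green key, then the blue key were each pressed to a hard stop, and the job is handed in; the last picture showed the orange key up, the black rocker on and nothing moved, but the sign-off gave no verdict.

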